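# Set the pump test valves

## Task

Set the two valves for a pump test by pushing their levers with a finger, never pinching a lever from both sides. First shut the ball valve: push its lever round until it stands square across its pipe, against the stop. Then push the flow valve's lever round until it points straight over the middle of the little clamp on its plate's rim, and leave both so, with all the loose things on the bench left where they are.

Things in the scene. Friction and masses are not known exactly. Their poses are not given: they have to be found in the camera images.
- ball_valve: Ball valve, fixed: brass body on a thin 32 mm steel pipe run, 190 mm long, whose two ends drop through flanges into the bench; no plate under its lever. Origin on the bench under the lever's pivot; x along the pipe (towards the robot, within about 17 degrees), z up. It may stand left or right of the flow valve
- ball_lever (a joint): Angle of the ball valve's lever about its upright pivot, rad, growing anticlockwise seen from above. 0 = lever along the pipe, pointing towards the robot (open); 1.571 = lever square across the pipe, pointing to the robot's right (-y), against a hard stop (shut). Friction about 0.35 N m plus slight damping; stays where it is left. Push on its clockwise side to shut it
- ball_lever_hub (a point): Pivot of the ball valve's lever, at the lever's mid height, 119 mm above the bench
- ball_lever_end (a point): Free end of the ball valve's lever, mid height, 165 mm from the pivot. The lever is a straight level steel bar, 18 mm wide over the 4 mm thick, 18 mm tall black rubber pads on its two sides (27 to 162 mm from the pivot) and 22 mm tall (108 to 130 mm above the bench); nothing but the pipe run, up to 78 mm high, is under it; the round hub at the pivot is 38 mm across
- flow_valve: Flow valve, fixed: thick grey-flanged body on a 38 mm grey pipe run, 190 mm long, with a fan-shaped aluminium plate (100 mm radius, top 94 mm above the bench, with black tick marks) under its lever. Origin on the bench under the lever's pivot; x along the pipe (towards the robot, within about 17 degrees), z up
- flow_lever (a joint): Angle of the flow valve's lever about its upright pivot, rad, anticlockwise from above; 0 = along the pipe, towards the robot; stops at -1.2 and 1.2. Friction about 0.35 N m plus slight damping; stays where it is left. It starts clockwise of the clamp: push on its clockwise side
- flow_lever_hub (a point): Pivot of the flow valve's lever, at the lever's mid height, 119 mm above the bench
- flow_lever_end (a point): Free end of the flow valve's lever, 165 mm from the pivot; a lever of the same shape, size and height as the ball valve's. x axis along the lever, outwards
- clamp: Small index clamp of plain brass fixed on the rim of the flow valve's plate, 24 mm wide along the rim, 28 mm deep (88 to 116 mm from the pivot), top 100 mm above the bench, so the lever passes 8 mm above it. The origin is on the bench under the lever's pivot; x points from the pivot through the middle of the clamp
- clamp_top (a point): Middle of the clamp's top face, 100 mm from the pivot axis and 100 mm above the bench
- jar: Bystander, loose, to be left alone: jar with white lid, 60 dia x 110 tall (mm)
- spool: Bystander, loose, to be left alone: copper-coloured wire spool, 72 dia x 57 tall (mm)
- bearing: Bystander, loose, to be left alone: steel ring, 62 dia x 18 tall (mm)
- carton: Bystander, loose, to be left alone: small cardboard carton 90 x 70 x 60 (mm)
- wrench: Bystander, loose, to be left alone: wrench lying on the bench (mm)
- screwdriver: Bystander, loose, to be left alone: black-handled screwdriver lying on the bench (mm)
- nipple: Bystander, loose, to be left alone: dark pipe nipple standing on end, 42 dia x 60 tall (mm)

How it is judged (in metres and radians):
On the way, in this order (a step that is already met when the one before it is completed fails the run):
1. the ball valve is shut (value of joint ball_lever above 1.48 rad), for 0.2 s.
2. the flow valve's lever points over the clamp (angle between the x axis of flow_lever_end and the x axis of clamp, either way round below 0.08 rad), for 0.2 s.
At the end, for the whole second after the job is handed in: The ball valve's lever is within 0.09 rad (5 degrees) of its shut stop, the flow valve's lever points within 0.08 rad (4.6 degrees, 8 mm at the rim) of the clamp's middle, and both are at rest. The ball valve was shut first (value of joint ball_lever above 1.48 rad and angle between the x axis of flow_lever_end and the x axis of clamp, either way round below 0.08 rad and velocity of joint ball_lever between -0.03 and 0.03 rad/s and velocity of joint flow_lever between -0.03 and 0.03 rad/s); the robot touches nothing.
It fails at once if a lever is pinched (its two side pads are pressed at once) ((contact force between the fingers and ball_lever_c0 above 0.5 N and contact force between the fingers and ball_lever_c1 above 0.5 N) or (contact force between the fingers and flow_lever_c0 above 0.5 N and contact force between the fingers and flow_lever_c1 above 0.5 N)).
It fails at once if a bystander is pushed or lifted more than 20 mm from its place (distance of any of jar, spool, bearing, carton, wrench, screwdriver, nipple from where it was at the start of the episode above 0.02 m).
It also fails if it takes over 64 s, if anything falls off the work surface, if the arm or the gripper's body presses on something with over 40 N, if the wrist force passes 120 N, or if a joint passes its speed limit or range.

## Robot

A 6-joint arm with a two-finger parallel gripper is mounted at the origin on the work surface. World frame = base frame: x ahead of the robot, y to its left, z up, the work surface at z = 0. Lengths are in mm, angles in rad, forces in N, time in s.
With the tool pointing down it reaches from about 300 to 825 mm from the base axis. Payload 5.4 kg.
Tool frame: the origin (TCP) lies at the very end of the fingers, on their centre line; the grasp point (between the pads) lies tcp_to_grasp behind it (tcp_to_grasp is the distance from the TCP to the grasp point, in mm); y points along the fingers, z is the direction in which the jaws open and shut, and the axes are right-handed (so a half turn about y gives the same grasp; the last joint's range is limited). The gripper opens to 92 mm and grips with 3 to 60 N. Pads are 20 mm wide; open, the fingers measure 128 mm over their backs; the gripper's body (75 mm by 189 mm) begins 69 mm behind the grasp point.
Start: joints at [1.096, 0.158, 1.597, -0, 1.386, -0.21], TCP at [150.498, 554.938, 214.601] pointing down, gripper open.
Joint ranges: [-2.91, 2.91], [-0.94, 2.29], [0.18, 2.7], [-1.29, 4.43], [0.17, 2.64], [-3, 3]. Speed limits (rad/s): [2.57, 2.57, 3.14, 3.14, 3.14, 3.14].

## Interface

Orientations are given as a 3x3 rotation matrix whose columns are the frame's x, y, z axes.
In Python, from rig import * gives the robot as it stands. The module is installed in compiled form; this text tells all that it offers.
- The arm moves only by the shell command python3 -m crank 'ROWS' [FORCE]. ROWS is JSON, a list that holds one entry, the list of rows, each a list of 7 numbers: the turn, a rotation vector about the tool's x, y, z in degrees, then the shift along the tool's x, y, z in mm, then the opening, from 0 (shut) to 1 (fully open). A call has 1 to 10 rows; each row is the pose to reach, as a shift and turn from the pose commanded when the call began, along the tool's axes at that moment; what a row does not reach only later rows make up. A row lasts 1/8 s, in which the tool goes at most 62.5 mm and 10.7 degrees, less where a joint would pass 70% of its speed; a pose out of reach is approached as far as the arm can. A call with a gripper value outside its range is refused whole. The fingers move at their own pace and stop on an object; FORCE is the grip in N (left out, the last holds). Time passes only in rows, so rows that repeat a pose let the fingers close. It gives the time, the measured TCP pose, the force and the opening at its end, in the units of the state.
- state(): the state, without advancing time (a new reading comes with each control period).
- read_camera(name): name is "side" or "top"; returns (picture, depth): 384x512x3 uint8, red, green, blue; 384x512 float32, mm along the optical axis (not along the pixel's ray), 0 where there is no reading.
- camera_info(name): a dict with "fx", "fy", "cx", "cy" (pixels), "rvec" (rotation vector, rad) and "tvec" (3), from world to camera coordinates, as OpenCV has them. Camera axes: x right, y down, z forward; pixel columns grow to the right and rows downward; lengths in mm; the calibration is good to about 2 mm. A picture is of the moment at which its call begins. camera_info takes no time and is no camera call.
- job_done(): hands the job in, once; it reports no verdict.
Trained networks look in the newest picture that a camera, given by its name, has taken for a name from the list of things; names that differ only in an ending like _2 or _b are one class to them, and where a whole thing is asked for, a point or a joint stands for the part that bears it (a point fixed in the world has none). Each returns a list of dicts, best first, with "p" (0 to 1); they miss things now and then, are a little off and sometimes report something else, mostly with a low value. They report only what shows in the picture. A call takes as long as a camera call.
- trace(label, camera): "mask" (384x512 bool, what is visible of it) and "extent" ([left, top, right, bottom] in pixels, round what is visible of it).
The state is a dict: "clock": time; "joint_positions": joint angles; "qd": joint speeds; "joint_torque": joint torques, N m; "eef_pos": TCP position; "eef_rot": TCP orientation; "ft_force": force on the tool from outside, world axes, zero at the start; "wrist_torque": the same for the moment, N m; "opening": opening from 0.0 (shut) to 1.0 (fully open).
Only numpy, scipy, OpenCV 4.12 (cv2) and the standard library are available. Lean on these libraries where they do the work, as an engineer would, in place of code of your own. Each camera call takes 0.05 s, during which the arm holds its last target.

## Working session

There is one attempt and no reset: what is moved stays moved. The work goes in short steps, Python scripts to look and compute and a shell command to move; the robot and the scene stay as the last step left them, time stands still between calls to the robot, and variables do not carry over. Pictures are saved under pics/ and viewed, and the job is handed in when it is done.

```bash
mkdir -p pics
cat > h.py <<'E'
from rig import *
import numpy as np, cv2
def cam(n):
    c=camera_info(n); R=cv2.Rodrigues(np.array(c["rvec"],float))[0]; return c,R,np.array(c["tvec"],float).ravel()
def world(n,depth,mask=None):
    c,R,t=cam(n); v,u=np.nonzero((depth>0) if mask is None else (mask&(depth>0)))
    z=depth[v,u]; P=np.stack([(u-c["cx"])/c["fx"]*z,(v-c["cy"])/c["fy"]*z,z],1)
    return (P-t)@R,u,v
def proj(n,p):
    c,R,t=cam(n); q=R@np.array(p,float)+t; return c["fx"]*q[0]/q[2]+c["cx"],c["fy"]*q[1]/q[2]+c["cy"]
E
python3 - <<'E'
from h import *
s=state(); print({k:np.round(v,3).tolist() for k,v in s.items()})
for n in("top","side"):
    im,d=read_camera(n); cv2.imwrite(f"pics/{n}0.png",cv2.resize(im[...,::-1],(800,600))); np.savez(f"{n}0.npz",im=im,d=d)
    c,R,t=cam(n); print(n,"cam at",(-R.T@t).round(),"axis",R[2].round(2))
    for l in("ball_lever","ball_lever_end","flow_lever","flow_lever_end","clamp","ball_valve","flow_valve"):
        for r in trace(l,n)[:2]: 
            P,u,v=world(n,d,r["mask"]); print(l,round(r["p"],2),r["extent"],np.median(P,0).round() if len(P) else None)
E
```

```text
{'clock': 0.0, 'joint_positions': [1.096, 0.159, 1.598, -0.0, 1.386, -0.21], 'qd': [0.001, 0.0, -0.001, -0.001, -0.001, 0.0], 'joint_torque': [-0.001, -38.56, -32.21, 0.07, 0.038, -0.0], 'eef_pos': [150.239, 554.387, 213.62], 'eef_rot': [[0.965, -0.001, 0.262], [-0.262, -0.002, 0.965], [-0.0, -1.0, -0.002]], 'ft_force': [0.239, -0.524, -0.071], 'wrist_torque': [-0.013, 0.036, -0.005], 'opening': 1.002}
top cam at [ 401.  -84. 1086.] axis [ 0.18  0.01 -0.98]
ball_lever 0.86 [144.7, 179.8, 163.0, 248.7] [516. 206. 128.]
ball_lever_end 0.85 [141.0, 179.6, 164.6, 250.4] [521. 206. 128.]
flow_lever 0.83 [262.0, 173.5, 316.0, 221.7] [ 571. -172.  128.]
flow_lever_end 0.66 [260.5, 172.5, 315.5, 225.7] [ 565. -167.  128.]
flow_lever_end 0.55 [359.2, 199.0, 377.8, 212.6] [ 549. -401.   45.]
ball_valve 0.72 [142.1, 154.6, 189.7, 250.3] [564. 195.  66.]
flow_valve 0.61 [261.1, 148.9, 336.9, 231.3] [ 568. -204.   92.]
side cam at [ -92. -748.  927.] axis [ 0.53  0.55 -0.65]
ball_lever 0.73 [241.8, 203.4, 313.7, 221.5] [ 562. -166.  129.]
ball_lever 0.69 [145.7, 147.3, 202.9, 175.7] [513. 202. 128.]
ball_lever_end 0.72 [147.2, 147.0, 202.9, 177.3] [517. 201. 129.]
flow_lever 0.73 [240.8, 204.7, 313.5, 219.2] [ 561. -166.  129.]
flow_lever 0.68 [124.1, 181.7, 146.1, 227.9] [386. 245.  20.]
flow_lever_end 0.56 [238.1, 203.5, 312.7, 217.5] [ 563. -166.  129.]
flow_lever_end 0.37 [225.8, 207.4, 246.1, 226.4] [541. -21.  18.]
clamp 0.51 [280.2, 238.0, 290.7, 251.5] [ 503. -242.  100.]
clamp 0.18 [146.0, 141.6, 205.5, 173.5] [520. 202. 127.]
ball_valve 0.85 [145.4, 142.1, 238.6, 198.4] [556. 195.  63.]
flow_valve 0.56 [241.1, 201.3, 343.6, 266.7] [ 563. -217.   95.]
```

View pics/top0.png

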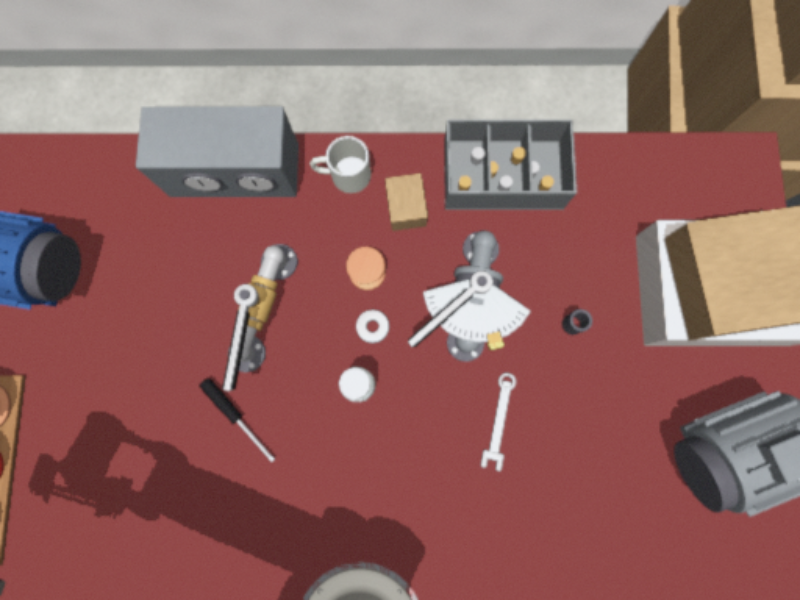

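View pics/side0.png

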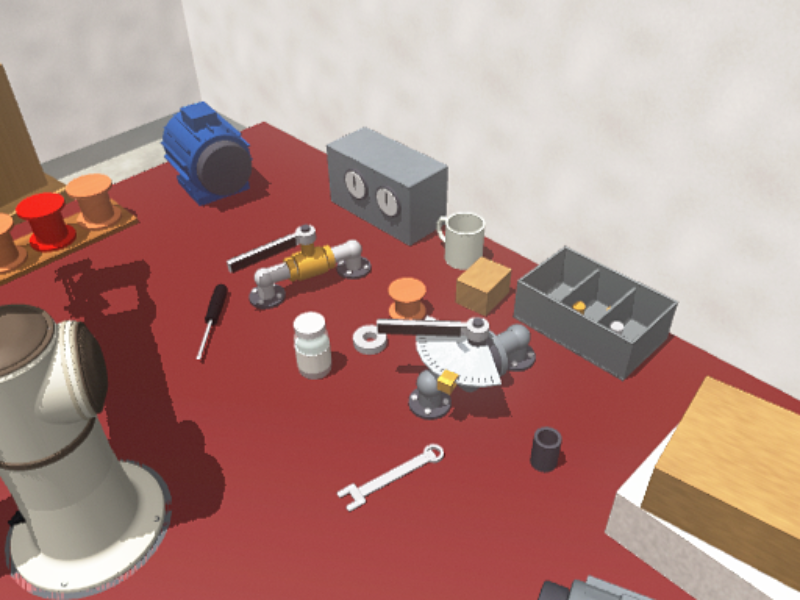

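The top view shows the ball valve on the left, with its hub at about (245,295) and lever end at about (230,388) in the 800-wide picture. The flow valve's hub is at (481,282), its lever end at (412,345), and the clamp is at (495,341), clockwise-to-anticlockwise ahead of the lever. Both levers get pushed from their +y side with the jaws shut. Next I measure the geometry.

```bash
cat >> h.py <<'E'
def lever(n,d,near,hub=None):
    P,u,v=world(n,d); m=(P[:,2]>122)&(P[:,2]<150)&(np.hypot(P[:,0]-near[0],P[:,1]-near[1])<200)
    return P[m]
E
python3 - <<'E'
from h import *
for n in("top","side"):
    z=np.load(n+"0.npz"); d=z["d"]
    for nm,near in(("ball",(530,205)),("flow",(565,-172))):
        Q=lever(n,d,near); Q=Q[np.hypot(*(Q[:,:2]-near).T)<130]
        print(n,nm,len(Q),np.percentile(Q[:,2],[5,50,95,100]).round())
        h=Q[Q[:,2]>131]; print("  high pts",len(h),h.mean(0).round() if len(h) else "", (np.ptp(h[:,:2],axis=0).round() if len(h) else ""))
        b=Q[Q[:,2]<=132][:,:2]; l=cv2.fitLine(b.astype(np.float32),cv2.DIST_HUBER,0,.01,.01).ravel(); s=(b-l[2:])@l[:2]
        print("  line",l.round(3),"ends",(l[2:]+l[:2]*s.min()).round(),(l[2:]+l[:2]*s.max()).round(),"len",np.ptp(s).round())
    P,u,v=world(n,d)
    for l in("jar","spool","bearing","carton","wrench","screwdriver","nipple"): 
        read_camera(n) if l=="jar" else 0
        r=trace(l,n)
        if r: Q,_,_=world(n,d,r[0]["mask"]); print(l,round(r[0]["p"],2),np.median(Q,0).round(),Q[:,2].max().round())
    for r in trace("clamp",n)[:2]:
        Q,_,_=world(n,d,r["mask"]); print("clamp",r["p"],np.median(Q,0).round(1),Q[:,:2].min(0).round(),Q[:,:2].max(0).round())
E
```

```text
top ball 544 [124. 128. 134. 140.]
  high pts 57 [562. 200. 134.] [151.  34.]
  line [ 9.89000e-01 -1.49000e-01  5.06117e+02  2.06929e+02] ends [421. 220.] [601. 193.] len 182.0
top flow 506 [125. 128. 135. 140.]
  high pts 57 [ 597. -199.  134.] [117. 130.]
  line [   0.657   -0.754  555.47  -153.211] ends [500. -89.] [ 619. -226.] len 182.0
jar 0.8 [432.   2. 108.] 114.0
spool 0.55 [649.  -4.  55.] 62.0
bearing 0.53 [548. -17.  16.] 22.0
carton 0.72 [778. -80.  58.] 65.0
wrench 0.83 [ 366. -257.    6.] 14.0
screwdriver 0.56 [394. 256.  21.] 29.0
nipple 0.48 [ 550. -402.   45.] 64.0
clamp 0.67 [ 509.1 -237.1   98.4] [ 495. -268.] [ 524. -224.]
side ball 386 [123. 130. 137. 142.]
  high pts 168 [524. 202. 133.] [182.  46.]
  line [ 9.88000e-01 -1.54000e-01  5.02439e+02  2.01652e+02] ends [420. 215.] [601. 186.] len 183.0
side flow 553 [123. 130. 137. 141.]
  high pts 237 [ 571. -174.  133.] [126. 142.]
  line [   0.638   -0.77   550.856 -157.789] ends [497. -93.] [ 613. -233.] len 182.0
jar 0.69 [422. -12.  78.] 117.0
spool 0.85 [648. -14.  56.] 65.0
bearing 0.53 [540. -23.  18.] 25.0
carton 0.79 [769. -95.  56.] 68.0
wrench 0.98 [ 365. -259.    8.] 16.0
screwdriver 0.73 [394. 252.  23.] 33.0
nipple 0.63 [ 540. -409.   43.] 65.0
clamp 0.43 [ 503.5 -242.9  100. ] [ 493. -254.] [ 571. -204.]
```

```bash
cat >> h.py <<'E'
B=np.array([583.5,192.5]); F=np.array([605.3,-216.7])
def ax(a): a=np.radians(a); return np.array([[np.cos(a),0,-np.sin(a)],[np.sin(a),0,np.cos(a)],[0,-1,0]])
def fing(hub,a,r,D): t=np.radians(a); return hub+r*np.array([-np.cos(t),-np.sin(t)])-D*np.array([np.sin(t),-np.cos(t)])
def rows(start,targets):
    "start,(targets): x,y,z,yaw a deg, grip"
    R=ax(start[3])
    for T in targets:
        s=R.T@(np.array(T[:3])-np.array(start[:3])); print([0,round(start[3]-T[3],1),0]+s.round(0).tolist(), np.round(T,0))
E
python3 - <<'E'
from h import *
p=fing(B,-8.6,120,48); print(p)
rows((150.5,554.9,214.6,-15.2),[(*p,214.6,-8.6),(*p,110,-8.6)])
E
```

```text
[472.02693076 257.9045475 ]
[0, -6.6, 0, 388.0, 0.0, -202.0] [472. 258. 215.  -9.]
[0, -6.6, 0, 388.0, 105.0, -202.0] [472. 258. 110.  -9.]
```

```bash
python3 -m crank '[[[0,-2,0,48,0,-25,0],[0,-4,0,100,0,-52,0],[0,-6.6,0,152,0,-79,0],[0,-6.6,0,204,0,-106,0],[0,-6.6,0,256,0,-133,0],[0,-6.6,0,308,0,-160,0],[0,-6.6,0,350,0,-182,0],[0,-6.6,0,388,0,-202,0],[0,-6.6,0,388,50,-202,0],[0,-6.6,0,388,100,-202,0]]]' 30
python3 - <<'E'
from h import *
for n in("top","side"):
    im,d=read_camera(n); cv2.imwrite(f"pics/{n}1.png",im[...,::-1]); np.savez(f"{n}1.npz",im=im,d=d)
print(np.hstack([cv2.imread("pics/top1.png")[100:350,80:400],cv2.imread("pics/side1.png")[60:310,80:400]]).shape)
cv2.imwrite("pics/both1.png",cv2.resize(np.hstack([cv2.imread("pics/top1.png")[120:300,80:330],cv2.imread("pics/side1.png")[60:240,80:330]]),(800,288)))
print(state()["ft_force"],state()["joint_positions"],state()["eef_pos"])
E
```

```text
clock: 2.95
eef_pos: [473.2, 258.0, 114.1]
eef_rot: [[0.989, 0.002, 0.15], [-0.15, 0.001, 0.989], [0.002, -1.0, 0.001]]
ft_force: [0.6, 0.3, -0.6]
opening: 0.003
(250, 640, 3)
[ 0.00842309 -0.09097878  1.09225108] [ 2.75677511e-01  1.68879140e-01  1.80445255e+00 -2.67864922e-05
  1.18010584e+00 -1.14501897e+00] [467.63012848 256.87997272 108.89953554]
```

View pics/both1.png

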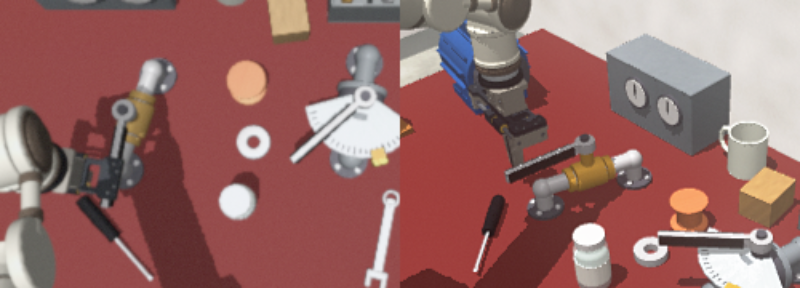

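The closed fingers stand just on the +y side of the ball lever, with their tip near its mid-height. The two pose readings differ by 5 mm, so I'll read it again.

Run:
```python
from h import *
for i in range(4):
    print(state()["clock"],np.round(state()["eef_pos"],1),np.round(state()["eef_rot"],3).tolist(),np.round(state()["joint_positions"],4)); read_camera("top")
# rows for push
a0=-8.6
rows((472,258,114.6,-8.6),[(*fing(B,a,120,26),114.6,a) for a in(-8.6,-2,5,12,19,26,33,40,47,54)])
```

```text
3.05 [467.6 256.9 108.9] [[0.989, -0.011, 0.149], [-0.15, -0.003, 0.989], [-0.011, -1.0, -0.005]] [ 0.2757  0.1689  1.8045 -0.      1.1801 -1.145 ]
3.1 [469.9 257.8 112.4] [[0.989, -0.006, 0.149], [-0.149, -0.002, 0.989], [-0.006, -1.0, -0.003]] [ 0.2761  0.1659  1.8001  0.      1.1817 -1.145 ]
3.15 [472.  258.5 115.1] [[0.989, -0.001, 0.149], [-0.149, -0.0, 0.989], [-0.001, -1.0, -0.0]] [ 0.2763  0.1637  1.7969  0.      1.1817 -1.145 ]
3.2 [473.3 258.9 116.6] [[0.989, 0.003, 0.149], [-0.149, 0.001, 0.989], [0.002, -1.0, 0.001]] [ 0.2764  0.1624  1.7951 -0.      1.1815 -1.145 ]
[0, 0.0, 0, 0.0, 0.0, -22.0] [469. 236. 115.  -9.]
[0, -6.6, 0, -2.0, 0.0, -36.0] [464. 223. 115.  -2.]
[0, -13.6, 0, -3.0, 0.0, -51.0] [462. 208. 115.   5.]
[0, -20.6, 0, -1.0, 0.0, -66.0] [461. 193. 115.  12.]
[0, -27.6, 0, 2.0, 0.0, -81.0] [462. 178. 115.  19.]
[0, -34.6, 0, 7.0, 0.0, -95.0] [464. 163. 115.  26.]
[0, -41.6, 0, 13.0, 0.0, -108.0] [469. 149. 115.  33.]
[0, -48.6, 0, 21.0, 0.0, -121.0] [475. 135. 115.  40.]
[0, -55.6, 0, 31.0, 0.0, -132.0] [483. 122. 115.  47.]
[0, -62.6, 0, 42.0, 0.0, -143.0] [492. 111. 115.  54.]
```

The difference was only servo settling after the quick stop. I'll push more gently from here.

```bash
python3 -m crank '[[[0,0,0,0,4,-10,0],[0,0,0,0,4,-20,0],[0,-3,0,-1,4,-29,0],[0,-6.6,0,-2,4,-36,0],[0,-10,0,-3,4,-43,0],[0,-13.6,0,-3,4,-51,0],[0,-17,0,-2,4,-58,0],[0,-20.6,0,-1,4,-66,0],[0,-24,0,0,4,-73,0],[0,-27.6,0,2,4,-81,0]]]'
cat > look.py <<'E'
from h import *
import sys
k=sys.argv[1]
pl=[]
for n in("top","side"):
    im,d=read_camera(n); np.savez(f"{n}{k}.npz",im=im,d=d); b=im[...,::-1]
    pl.append(b[120:300,80:380] if n=="top" else b[90:270,100:400])
    c,R,t=cam(n)
    for nm,hub,l in(("ball",B,"ball_lever"),("flow",F,"flow_lever")):
        # full-depth lever points near the hub with given height; line through the hub via RANSAC-free fit on trace mask
        r=[q for q in trace(l,n)]
        for q in r[:2]:
            P,_,_=world(n,d,q["mask"]); P=P[(P[:,2]>120)&(P[:,2]<140)&(np.hypot(*(P[:,:2]-hub).T)<185)]
            if len(P)<30: continue
            f=cv2.fitLine(P[:,:2].astype(np.float32),cv2.DIST_HUBER,0,.01,.01).ravel(); dr=f[:2]*np.sign(f[:2]@(f[2:]-hub)); s=(P[:,:2]-f[2:])@f[:2]
            print(n,nm,"p",round(q["p"],2),"a deg",round(float(np.degrees(np.arctan2(-dr[1],-dr[0]))),1),"len",round(np.ptp(s)))
cv2.imwrite(f"pics/both{k}.png",cv2.resize(np.hstack(pl),(800,240)))
s=state(); print(s["clock"],"pos",np.round(s["eef_pos"],1),"F",np.round(s["ft_force"],1),"x",np.round(s["eef_rot"],2)[:,0],"open",s["opening"],"j6",s["joint_positions"][5])
E
python3 look.py 2
```

```text
clock: 4.5
eef_pos: [462.9, 178.5, 111.6]
eef_rot: [[0.945, 0.003, -0.328], [0.328, 0.003, 0.945], [0.004, -1.0, 0.001]]
ft_force: [1.3, 4.2, 0.6]
opening: 0.002
top ball p 0.8 a deg 19.8 len 183
top flow p 0.97 a deg -48.8 len 180
side ball p 0.77 a deg 17.7 len 181
side flow p 0.81 a deg -49.5 len 181
4.8 pos [461.8 177.7 110.6] F [0.2 0.2 0.8] x [ 0.95  0.33 -0.  ] open 0.001726448814772616 j6 -1.7787942967858819
```

View pics/both2.png

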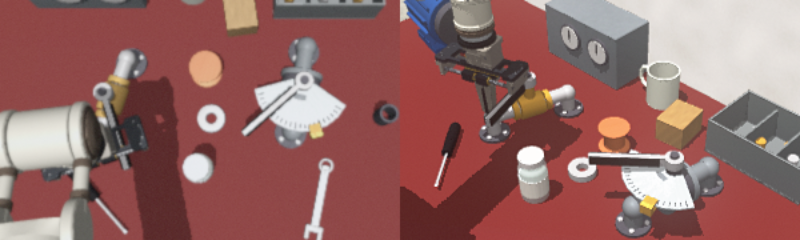

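The lever has followed the finger to about 19°, as planned. I'll go on to the stop, expected at about 73°.

Run:
```python
from h import *
p=fing(B,19,120,26)
rows((*p,110.6,19),[(*fing(B,a,120,26),110.6,min(a,66)) for a in(25,31,37,43,49,55,61,66,71,75)])
```

```text
[0, -6, 0, -2.0, 0.0, -13.0] [464. 165. 111.  25.]
[0, -12, 0, -3.0, 0.0, -26.0] [467. 153. 111.  31.]
[0, -18, 0, -2.0, 0.0, -38.0] [472. 141. 111.  37.]
[0, -24, 0, -0.0, 0.0, -51.0] [478. 130. 111.  43.]
[0, -30, 0, 3.0, 0.0, -63.0] [485. 119. 111.  49.]
[0, -36, 0, 8.0, 0.0, -75.0] [493. 109. 111.  55.]
[0, -42, 0, 13.0, 0.0, -87.0] [503. 100. 111.  61.]
[0, -47, 0, 19.0, 0.0, -96.0] [511.  93. 111.  66.]
[0, -47, 0, 26.0, 0.0, -105.0] [520.  88. 111.  66.]
[0, -47, 0, 31.0, 0.0, -111.0] [527.  83. 111.  66.]
```

```bash
python3 -m crank '[[[0,-6,0,-2,0,-13,0],[0,-12,0,-3,0,-26,0],[0,-18,0,-2,0,-38,0],[0,-24,0,0,0,-51,0],[0,-30,0,3,0,-63,0],[0,-36,0,8,0,-75,0],[0,-42,0,13,0,-87,0],[0,-47,0,19,0,-96,0],[0,-47,0,23,0,-101,0]]]'; python3 look.py 3
```

```text
clock: 5.92
eef_pos: [516.1, 90.6, 110.2]
eef_rot: [[0.407, -0.002, -0.913], [0.913, 0.001, 0.407], [0.0, -1.0, 0.002]]
ft_force: [-1.8, 3.7, 1.8]
opening: 0.004
top flow p 0.59 a deg -48.9 len 182
side flow p 0.64 a deg -49.4 len 181
6.225 pos [516.5  89.9 110.5] F [-1.1  0.3 -0. ] x [ 0.41  0.91 -0.  ] open 0.0034599479873812862 j6 -2.7804567867591254
```

View pics/both3.png

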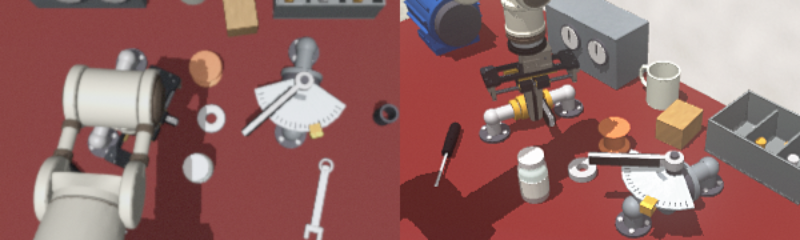

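```bash
python3 -m crank '[[[0,0,0,2,0,-3,0],[0,0,0,4,0,-6,0],[0,0,0,6,0,-8,0]]]';python3 -m crank '[[[0,0,0,1,0,-2,0],[0,0,0,2,0,-4,0],[0,0,0,2,0,-4,0]]]'
```

```text
clock: 6.6
eef_pos: [526.1, 92.1, 110.3]
eef_rot: [[0.406, -0.001, -0.914], [0.914, -0.0, 0.406], [-0.001, -1.0, 0.001]]
ft_force: [-4.0, -1.4, -0.1]
opening: 0.005
clock: 6.98
eef_pos: [528.0, 92.3, 110.1]
eef_rot: [[0.406, -0.008, -0.914], [0.914, -0.001, 0.406], [-0.004, -1.0, 0.007]]
ft_force: [-14.0, -3.1, 7.3]
opening: 0.007
```

The force climbed to 14 N against about 3 N of friction, so the lever is on its stop. I'll back off, lift and check.

```bash
python3 -m crank '[[[0,0,0,0,0,0,0],[0,0,0,0,0,0,0],[0,0,0,0,0,8,0],[0,5,0,0,0,20,0],[0,15,0,0,0,35,0],[0,25,0,0,-30,38,0],[0,35,0,0,-70,38,0],[0,40,0,-20,-100,70,0],[0,50,0,-50,-105,110,0],[0,60,0,-80,-105,140,0]]]'; python3 look.py 4
```

```text
clock: 8.22
eef_pos: [370.9, 76.3, 217.1]
eef_rot: [[0.995, 0.006, -0.1], [0.1, -0.0, 0.995], [0.006, -1.0, -0.001]]
ft_force: [0.3, -0.4, 1.3]
opening: 0.004
top ball p 0.77 a deg 73.0 len 182
top flow p 0.91 a deg -48.7 len 181
side ball p 0.97 a deg 74.2 len 181
side flow p 0.96 a deg -49.2 len 182
8.525 pos [371.9  76.4 216.3] F [ 0.6 -0.1  0.9] x [0.99 0.11 0.  ] open 0.009110627235982688 j6 -1.796279235149554
```

View pics/both4.png

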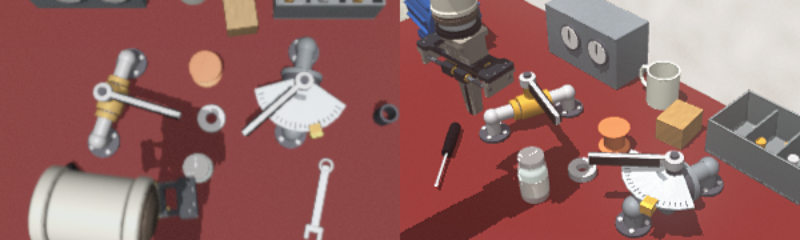

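The ball lever now stands square across its pipe, at 73–74° against the expected 73.3°. Next is the flow lever.

Run:
```python
from h import *
s=state(); yaw=np.degrees(np.arctan2(s["eef_rot"][1][0],s["eef_rot"][0][0])); print(yaw,s["eef_pos"])
p=fing(F,-49.2,132,48)
rows((*s["eef_pos"],yaw),[(*p,216,-49.2),(*p,112,-49.2)])
q=(*p,112,-49.2)
rows(q,[(*fing(F,a,132,27),112,a) for a in(-49.2,-43,-36,-29,-22,-15,-8,-1,6,10,13.3)])
```

```text
6.097972551615838 [371.90110452  76.4256045  216.2515965 ]
[0, np.float64(55.3), 0, 165.0, 0.0, -180.0] [555. -85. 216. -49.]
[0, np.float64(55.3), 0, 165.0, 104.0, -180.0] [555. -85. 112. -49.]
[0, 0.0, 0, -0.0, 0.0, -21.0] [539. -99. 112. -49.]
[0, -6.2, 0, -2.0, 0.0, -35.0] [ 527. -107.  112.  -43.]
[0, -13.2, 0, -3.0, 0.0, -52.0] [ 514. -117.  112.  -36.]
[0, -20.2, 0, -1.0, 0.0, -68.0] [ 503. -129.  112.  -29.]
[0, -27.2, 0, 2.0, 0.0, -84.0] [ 493. -142.  112.  -22.]
[0, -34.2, 0, 8.0, 0.0, -100.0] [ 485. -156.  112.  -15.]
[0, -41.2, 0, 15.0, 0.0, -115.0] [ 478. -172.  112.   -8.]
[0, -48.2, 0, 24.0, 0.0, -128.0] [ 474. -187.  112.   -1.]
[0, -55.2, 0, 34.0, 0.0, -141.0] [ 471. -204.  112.    6.]
[0, -59.2, 0, 41.0, 0.0, -148.0] [ 471. -213.  112.   10.]
[0, -62.5, 0, 47.0, 0.0, -153.0] [ 471. -221.  112.   13.]
```

```bash
python3 -m crank '[[[0,9,0,28,0,-30,0],[0,18,0,56,0,-60,0],[0,28,0,84,0,-92,0],[0,38,0,112,0,-122,0],[0,47,0,140,0,-153,0],[0,55.3,0,165,0,-180,0],[0,55.3,0,165,30,-180,0],[0,55.3,0,165,60,-180,0],[0,55.3,0,165,85,-180,0],[0,55.3,0,165,104,-180,0]]]'; python3 look.py 5
```

```text
clock: 9.78
eef_pos: [554.0, -85.2, 109.6]
eef_rot: [[0.653, -0.001, 0.757], [-0.757, 0.001, 0.653], [-0.001, -1.0, -0.0]]
ft_force: [0.7, 0.3, 0.7]
opening: 0.004
top ball p 0.66 a deg 73.3 len 167
top flow p 0.73 a deg -49.6 len 182
side ball p 0.61 a deg 73.7 len 177
side flow p 0.89 a deg -49.4 len 181
10.075 pos [554.6 -85.7 112.9] F [-0.3 -0.1  1.1] x [ 0.65 -0.76  0.  ] open 0.0018518200228042384 j6 -1.0798096584798342
```

View pics/both5.png

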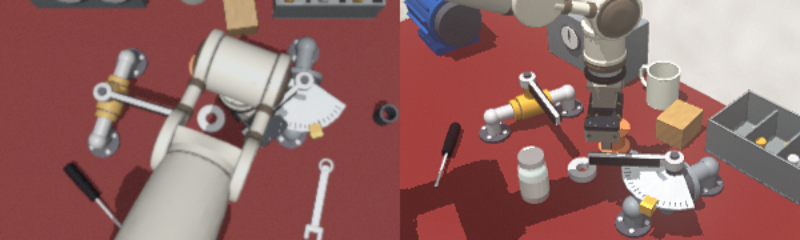

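The fingers are down on the +y, clockwise side of the flow lever, clear of everything. First push, to about -8°:

```bash
python3 -m crank '[[[0,0,0,0,0,-10,0],[0,0,0,0,0,-20,0],[0,-3,0,-1,0,-28,0],[0,-8,0,-2,0,-40,0],[0,-14,0,-3,0,-53,0],[0,-20,0,-1,0,-68,0],[0,-27,0,2,0,-84,0],[0,-34,0,8,0,-100,0],[0,-38,0,12,0,-109,0],[0,-41,0,15,0,-115,0]]]'; python3 look.py 6
```

```text
clock: 11.32
eef_pos: [476.5, -172.2, 112.4]
eef_rot: [[0.99, 0.003, 0.143], [-0.143, 0.0, 0.99], [0.003, -1.0, 0.001]]
ft_force: [2.6, 2.8, 1.0]
opening: 0.001
top ball p 0.74 a deg 73.5 len 179
top flow p 0.48 a deg -12.1 len 38
side ball p 0.62 a deg 73.6 len 184
side flow p 0.81 a deg -7.8 len 184
11.625 pos [ 475.7 -171.8  111.5] F [-0.5 -0.3  0.1] x [ 0.99 -0.14 -0.  ] open 0.0021390656943923664 j6 -2.0111932641057555
```

View pics/both6.png

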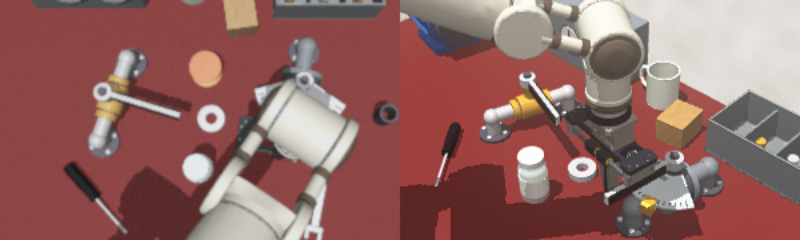

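The side view puts the lever at -7.8°, right where it was commanded. I'll continue slowly to about 11°; the clamp is at about 13.3°.

Run:
```python
from h import *
rows((*fing(F,-8,132,27),112,-8),[(*fing(F,a,132,27),112,a) for a in(-5,-2,1,4,7,9,10.5,11)])
```

```text
[0, -3, 0, -1.0, 0.0, -7.0] [ 476. -178.  112.   -5.]
[0, -6, 0, -2.0, 0.0, -14.0] [ 474. -185.  112.   -2.]
[0, -9, 0, -3.0, 0.0, -21.0] [ 473. -192.  112.    1.]
[0, -12, 0, -3.0, 0.0, -28.0] [ 472. -199.  112.    4.]
[0, -15, 0, -2.0, 0.0, -35.0] [ 471. -206.  112.    7.]
[0, -17, 0, -2.0, 0.0, -40.0] [ 471. -211.  112.    9.]
[0, -18.5, 0, -2.0, 0.0, -43.0] [ 471. -214.  112.   10.]
[0, -19, 0, -2.0, 0.0, -44.0] [ 471. -215.  112.   11.]
```

```bash
python3 -m crank '[[[0,-3,0,-1,0,-7,0],[0,-6,0,-2,0,-14,0],[0,-9,0,-3,0,-21,0],[0,-12,0,-3,0,-28,0],[0,-15,0,-2,0,-35,0],[0,-17,0,-2,0,-40,0],[0,-18.5,0,-2,0,-43,0],[0,-19,0,-2,0,-44,0]]]'; python3 look.py 7
```

```text
clock: 12.62
eef_pos: [467.8, -214.7, 111.5]
eef_rot: [[0.982, -0.0, -0.186], [0.186, 0.001, 0.982], [0.0, -1.0, 0.001]]
ft_force: [2.0, 2.6, 1.0]
opening: 0.002
top ball p 0.63 a deg 73.2 len 182
top flow p 0.63 a deg 10.2 len 42
side ball p 0.92 a deg 73.8 len 179
side flow p 0.71 a deg 7.6 len 184
12.925 pos [ 467.7 -214.9  111.5] F [ 2.   2.7 -1.2] x [ 0.98  0.19 -0.  ] open 0.004291808998721563 j6 -2.423765074564703
```

View pics/both7.png

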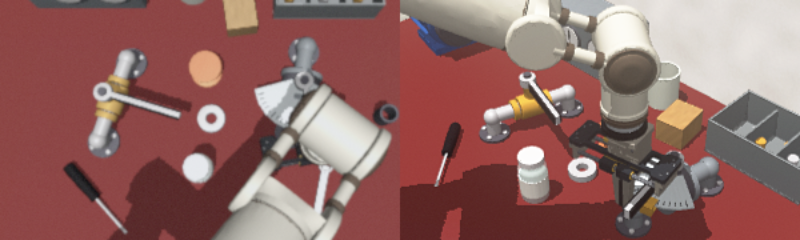

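The hand hides part of the lever and the estimates spread from 7.6° to 10°. I'll back off and lift to measure it clear.

```bash
python3 -m crank '[[[0,0,0,0,0,8,0],[0,0,0,0,0,20,0],[0,0,0,0,0,35,0],[0,0,0,0,-30,40,0],[0,0,0,0,-70,40,0],[0,0,0,-20,-100,50,0],[0,0,0,-60,-105,80,0],[0,0,0,-90,-105,110,0],[0,0,0,-100,-105,140,0],[0,0,0,-100,-105,150,0]]]'; python3 look.py 8
cat > cl.py <<'E'
from h import *
import sys
k=sys.argv[1]
for n in("top","side"):
    z=np.load(f"{n}{k}.npz"); im,d=z["im"],z["d"]
    hsv=cv2.cvtColor(im,cv2.COLOR_RGB2HSV)
    P,u,v=world(n,d)
    near=np.hypot(*(P[:,:2]-F).T)
    br=(hsv[v,u,0]>15)&(hsv[v,u,0]<35)&(hsv[v,u,1]>110)&(near>75)&(near<130)&(P[:,2]>85)&(P[:,2]<108)
    lv=(near<178)&(P[:,2]>122)&(P[:,2]<150)
    L=P[lv][:,:2]; f=cv2.fitLine(L.astype(np.float32),cv2.DIST_HUBER,0,.01,.01).ravel(); dr=f[:2]*(-np.sign(f[0])); s=(L-f[2:])@dr
    end=f[2:]+dr*np.percentile(s,99.5); hub=end-165*dr
    print(n,"lever a",np.degrees(np.arctan2(-dr[1],-dr[0])).round(2),"len",np.ptp(s).round(1),"hub",hub.round(1),"brass n",br.sum(), "brass y,x",np.median(P[br],0).round(1) if br.any() else "")
    if br.any(): c=P[br][:,:2].mean(0)-hub; print("   brass a",np.degrees(np.arctan2(-c[1],-c[0])).round(1),"r",np.hypot(*c).round(1))
E
python3 cl.py 0; python3 cl.py 8
```

```text
clock: 14.18
eef_pos: [341.0, -85.0, 216.5]
eef_rot: [[0.982, 0.001, -0.187], [0.187, -0.001, 0.982], [0.001, -1.0, -0.001]]
ft_force: [0.3, -0.6, -0.4]
opening: 0.004
top ball p 0.71 a deg 73.4 len 181
top flow p 0.59 a deg 10.2 len 183
side ball p 0.38 a deg 70.2 len 69
side flow p 0.57 a deg 9.7 len 181
14.475 pos [342.  -86.8 216.6] F [-0.6 -0.4  0.5] x [ 0.98  0.19 -0.  ] open 0.0028823617170020345 j6 -2.352835710213876
top lever a -48.83 len 182.0 hub [ 609.  -214.3] brass n 25 brass y,x [ 511.7 -235.    97.9]
   brass a 12.2 r 101.7
side lever a -49.25 len 181.6 hub [ 605.  -218.5] brass n 126 brass y,x [ 502.8 -241.4  100.8]
   brass a 13.0 r 102.4
top lever a 10.17 len 183.2 hub [ 610.  -211.3] brass n 3 brass y,x [ 511.9 -245.6  100. ]
   brass a 19.3 r 104.1
side lever a 9.27 len 183.6 hub [ 608.6 -218. ] brass n 99 brass y,x [ 503.5 -244.5  100.2]
   brass a 14.4 r 106.8
```

View pics/both8.png

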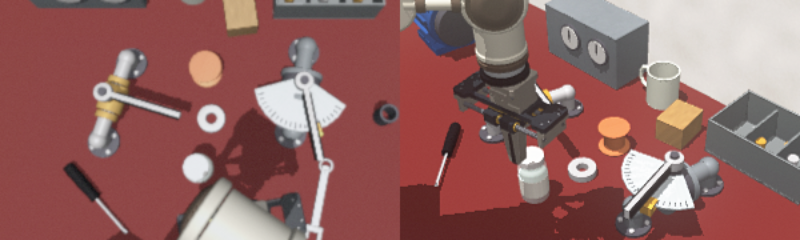

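The lever reads about 9.9° and the clamp about 13.1°. It needs roughly 3.2° more, about 7 mm at the finger, so I'll go back by the same path.

```bash
python3 -m crank '[[[0,0,0,30,0,-40,0],[0,0,0,65,0,-75,0],[0,0,0,90,0,-100,0],[0,0,0,100,5,-110,0],[0,0,0,100,40,-110,0],[0,0,0,100,75,-110,0],[0,0,0,100,98,-110,0],[0,0,0,100,105,-112,0],[0,0,0,100,105,-125,0],[0,0,0,100,105,-138,0]]]'; python3 -m crank '[[[0,0,0,0,0,-6,0],[0,-1,0,0,0,-11,0],[0,-2,0,0,0,-15,0],[0,-3,0,-1,0,-18,0],[0,-3.2,0,-1,0,-19.5,0],[0,-3.2,0,-1,0,-19.5,0],[0,-3.2,0,-1,0,-19.5,0]]]'; python3 -m crank '[[[0,0,0,0,0,8,0],[0,0,0,0,0,20,0],[0,0,0,0,0,35,0],[0,0,0,0,-30,40,0],[0,0,0,0,-70,40,0],[0,0,0,-20,-100,50,0],[0,0,0,-60,-105,80,0],[0,0,0,-90,-105,110,0],[0,0,0,-100,-105,140,0],[0,0,0,-100,-105,150,0]]]'; python3 look.py 9;python3 cl.py 9
```

```text
clock: 15.72
eef_pos: [466.6, -205.1, 112.9]
eef_rot: [[0.983, 0.002, -0.186], [0.186, -0.002, 0.983], [0.002, -1.0, -0.002]]
ft_force: [0.1, 0.6, 0.2]
opening: 0.003
clock: 16.6
eef_pos: [468.2, -222.7, 111.5]
eef_rot: [[0.971, -0.0, -0.241], [0.241, -0.0, 0.971], [-0.0, -1.0, -0.0]]
ft_force: [0.6, 1.7, 0.3]
opening: 0.004
clock: 17.85
eef_pos: [334.3, -99.8, 216.4]
eef_rot: [[0.97, 0.001, -0.241], [0.241, -0.001, 0.97], [0.001, -1.0, -0.001]]
ft_force: [1.5, -0.3, -0.0]
opening: 0.008
top ball p 0.72 a deg 73.6 len 180
top flow p 0.58 a deg 13.3 len 183
side ball p 0.67 a deg 71.3 len 79
side flow p 0.69 a deg 12.2 len 186
18.15 pos [ 335.4 -101.5  216.6] F [ 0.1  0.8 -0.2] x [ 0.97  0.24 -0.  ] open 0.0050636118850734355 j6 -2.456733913883594
top lever a 13.53 len 182.6 hub [ 610.3 -211.1] brass n 7 brass y,x [ 501.8 -228.9   98. ]
   brass a 9.4 r 112.0
side lever a 12.47 len 185.6 hub [ 609.4 -217.7] brass n 66 brass y,x [ 504.9 -247.6   98.6]
   brass a 16.2 r 107.8
```

View pics/both9.png

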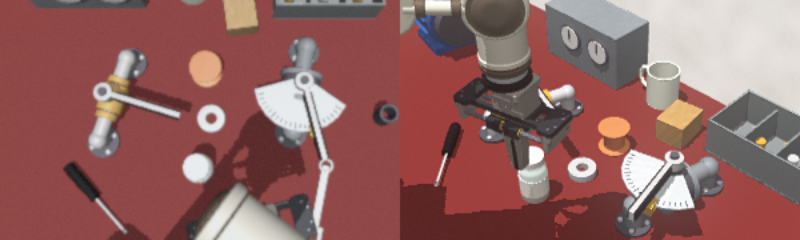

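Lever and clamp now agree at about 13°. I'll do one independent check by zooming in and seeing how the brass shows on each side of the lever.

Run:
```python
from h import *
o=[]
for n,hub in(("top",(609.5,-212.5)),("side",(606.5,-218.5))):
    im=np.load(f"{n}9.npz")["im"][...,::-1]; 
    u,v=map(int,proj(n,(520,-235,110))); S=35;k=11
    c0=cv2.resize(im[v-S:v+S,u-S:u+S],None,fx=k/2,fy=k/2,interpolation=cv2.INTER_CUBIC)
    c=c0.copy()
    for da,col in((9,(255,0,255)),(13.2,(0,255,0)),(17.5,(255,0,255))):
        t=np.radians(da); l=np.array([-np.cos(t),-np.sin(t)]); w=np.array([-l[1],l[0]])
        q=[proj(n,(*(np.array(hub)+r*l+s*w),100)) for r,s in((88,-12),(116,-12),(116,12),(88,12))]
        q=((np.array(q)-[u-S,v-S]+.5)*k/2).astype(np.int32); 
        if da==13.2: cv2.polylines(c,[q],True,col,1)
    o.append(np.hstack([c0,c]))
cv2.imwrite("pics/zoom9.png",cv2.resize(np.vstack(o),(600,600)))
```

```text
(no output)
```

View pics/zoom9.png

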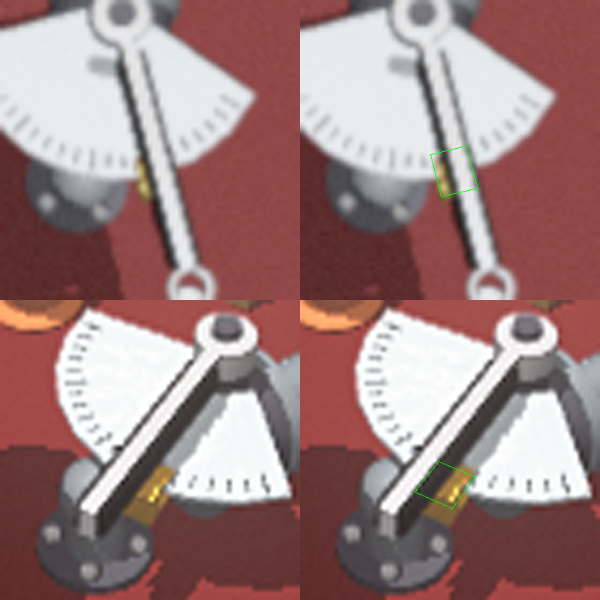

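Once parallax is allowed for, a centred lever should leave about 4 mm of brass showing on its left in the top view, and about 4.4 mm shows. In the side view the clamp model drawn at 13.2° overlays the brass. The hand is clear and still, so I'm handing in.

Run:
```python
from h import *
print(np.abs(state()["qd"]).max(),np.round(state()["ft_force"],1)); print(job_done())
```

```text
0.004136063579594127 [ 0.1  0.8 -0.2]
the job is handed in; nothing more can be done
None
```

Both valves are set and the job is handed in at about 18 s of the 64 s allowed; no verdict was reported.

- **Ball valve:** I pushed its lever with the shut fingers, from the clockwise side only, until it met the stop; the force rose to about 14 N against about 3 N of friction. With the hand clear, the lever read 73–74°, against about 73.3° expected for square across the pipe. Later side-camera readings of 70–71° came when the hand hid most of the lever; the top camera still read 73.4–73.6°.
- **Flow valve:** I pushed its lever from the clockwise side in three steps and cleared the hand to measure before the last one. It finished at about 13.5° in the top view and 12.5° in the side view. The clamp's middle measured about 13.2°, give or take 1°, and the limit is 4.6°.
- **Disagreements:** The two cameras differed by about 1° on the lever and about 5 mm on absolute positions. With the lever over it, the clamp's colour reading was unreliable (9–16°), so I relied on the readings taken before it was covered and on the zoomed overlay, which agreed.
- **Bystanders:** I saw no contact with any loose thing and they look in place in the pictures, but I did not measure them again at the end. The arm was still and clear of everything when I handed in.

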